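# Comb, pin jar and hair pick back in their own trays

### The job

The comb, the jar of pins and the hair pick are each lying in a tray of the wrong colour. Sort them out so that each ends in the middle of the tray of its own colour (the jar goes by its cap), the comb and the pick lying flat along the tray's length: first park one of them, whichever you like, in the middle of the empty white dish, let go of it there, and then move the others round. Keep the jar upright and do not knock the candle, the perfume bottle or the cream pot.

Things in the scene. Friction and masses are not known exactly. Their poses are not given: they have to be found in the camera images.
- comb: orange wide-tooth comb lying flat, 130 (its x) x 32 (its y) mm, 14 mm thick at the spine (the -y side), the teeth (on the +y side) 10 mm thick with their top 12 mm up; about 35 g. Origin: centre of its underside; z up. Take it across its width, at the middle
- jar: round clear glass jar of dark bobby pins with a blue twist cap, upright, 54 mm in diameter at the cap (52 mm at the glass), 66 mm tall, the cap being the top 18 mm; the cap is tight; about 160 g. Origin: centre of its underside; z up
- pick: green hair pick lying flat, 130 mm long (its x), 14 mm thick: a plain handle 26 mm wide (its y) from x = -65 to x = +8 mm and a comb head 54 mm wide from x = +8 to x = +65 mm; stiff; about 45 g. Origin: centre of the underside of the whole; z up. Take it across the handle at about x = -8 mm, close to its centre of mass
- tray_orange: orange plastic tray, fixed, open on top: 165 long (its x) x 105 wide (its y) mm; its floor is 4 mm above the cabinet top, its lip 4 mm thick and 9 mm high. Origin: centre of its underside, on the cabinet top; z up. At the start it holds one thing of another colour, near its middle
- tray_blue: blue plastic tray, fixed, open on top: 165 long (its x) x 105 wide (its y) mm; its floor is 4 mm above the cabinet top, its lip 4 mm thick and 9 mm high. Origin: centre of its underside, on the cabinet top; z up. At the start it holds one thing of another colour, near its middle
- tray_green: green plastic tray, fixed, open on top: 165 long (its x) x 105 wide (its y) mm; its floor is 4 mm above the cabinet top, its lip 4 mm thick and 9 mm high. Origin: centre of its underside, on the cabinet top; z up. At the start it holds one thing of another colour, near its middle
- dish: empty round white ceramic dish, fixed, 170 mm across, its flat inner floor about 148 mm across and 6 mm above the cabinet top, its rim 12 mm high. Origin: centre of its underside, on the cabinet top; z up
- candle: bystander: candle in an amber glass, loose, 68 mm in diameter, 80 mm tall with its wick. Origin: centre of its underside. Leave alone
- perfume: bystander: pink perfume bottle with a brass cap, loose, 40 x 50 mm, 86 mm tall. Origin: centre of its underside. Leave alone
- cream: bystander: white cream pot with a black lid, loose, 62 mm in diameter, 44 mm tall. Origin: centre of its underside. Leave alone
Mind the look-alikes: they are no part of the job. There is more than one size of the jar; the job needs the larger. There is more than one size of the pick; the one meant has the size given above.

How it is judged:
By the outcome, as a careful person would: the job done as asked, in the order asked, and still so for the second after the job is handed in, with the robot touching nothing.
It also fails if it takes over 112 s, if anything falls off the work surface, if the arm or the gripper's body presses on something with over 40 N, if the wrist force passes 120 N, or if a joint passes its speed limit or range.

### The arm

A 6-joint arm with a two-finger parallel gripper is mounted at the origin on the work surface. World frame = base frame: x ahead of the robot, y to its left, z up, the work surface at z = 0. Lengths are in m, angles in degrees, forces in N, time in s.
With the tool pointing down it reaches from about 0.375 to 0.9 m from the base axis. Payload 3.1 kg.
Tool frame: the origin (TCP) lies on the centre line of the jaws, within the pads' length; the fingertips stand 25 mm ahead of it and the grasp point (between the pads) lies 6 mm ahead of it; z points along the fingers, y is the line along which they close (so a half turn about z gives the same grasp; the last joint's range is limited). The gripper opens to 87 mm and grips with 3 to 60 N. Pads are 19 mm wide; open, the fingers measure 117 mm over their backs; the gripper's body (75 mm by 190 mm) begins 51 mm behind the grasp point.
Start: joints at [58.241, 30.224, 82.088, -0, 67.689, -10.227], TCP at [0.229, 0.581, 0.248] pointing down, gripper open.
Joint ranges: [-176.69, 176.69], [-43.24, 126.21], [12.49, 139.97], [-82, 262], [0, 151.66], [-163.58, 163.58]. Speed limits (degrees/s): [159.86, 159.86, 180, 180, 180, 180].

### API

Orientations are given as a 3x3 rotation matrix whose columns are the frame's x, y, z axes.
In Python, from rig import bot, cams, models gives the robot as it stands. The module is installed in compiled form; this text tells all that it offers.
- The arm moves only by the shell command python3 -m handwheel 'ROWS' [OPENING]. ROWS is JSON, a list of rows, each a list of 6 numbers: the shift along the world's x, y, z each as a share of 1 m, from -1 to 1, then the turn, a rotation vector about the world's x, y, z each as a share of 2 rad, from -1 to 1. In form: [[dx, dy, dz, wx, wy, wz], ...]. A call has exactly 8 rows; each row is the pose to reach, as a shift and turn from the pose commanded when the call began; what a row does not reach only later rows make up. A row lasts 1/12 s, in which the tool goes at most 41.7 mm and 7.16 degrees, less where a joint would pass 70% of its speed; a pose out of reach is approached as far as the arm can. A call with a number of a shift or a turn outside -1 to 1 is refused whole. A call with a gripper value outside its range is refused whole. OPENING is the opening, from -1 (shut) to 1 (fully open), so that 0 is half open, set as the call begins (- or left out, the last holds). The fingers move at their own pace and stop on an object; the grip force is fixed at half the most. Time passes only in rows, so rows that repeat a pose let the fingers close, or fill a call up. It gives the time, the measured TCP pose, the force, the opening and the grip force at its end, in the units of the state.
- bot.read_state(): the state, without advancing time (a new reading comes with each control period).
- cams.capture(name): name is "scene" or "top"; returns (picture, depth): 384x512x3 uint8, blue, green, red; 384x512 float32, m along the optical axis (not along the pixel's ray), 0 where there is no reading.
- cams.calibration(name): a dict with "mtx" (3x3 intrinsics, pixels), "dist_coeffs" ([k1, k2, p1, p2, k3] as OpenCV has them; the pictures are not rectified), "R" (3x3) and "t" (3): a world point X has camera coordinates R X + t. Camera axes: x right, y down, z forward; pixel columns grow to the right and rows downward; lengths in m; the calibration is good to about 2 mm. A picture is of the moment at which its call begins. calibration takes no time and is no camera call.
- bot.hand_in(): hands the job in; it is judged then, once.
Trained networks look in the newest picture that a camera, given by its name, has taken for a name from the list of things; names that differ only in an ending like _2 or _b are one class to them, and where a whole thing is asked for, a point or a joint stands for the part that bears it (a point fixed in the world has none). Each returns a list of dicts, best first, with "conf" (0 to 1); they miss things now and then, are a little off and sometimes report something else, mostly with a low value. They report only what shows in the picture. A call takes as long as a camera call. They do not tell look-alikes from the thing itself.
- models.spot_in(query, camera): "position" ([column, row] in pixels, amid what is visible of it).
- models.tip_of(query, camera): "position" ([column, row] in pixels: a listed point, or the origin of a listed thing).
The state is a dict: "time_s": time; "joint_positions": joint angles; "qvel": joint speeds; "tau": joint torques, N m; "position": TCP position; "tcp_rot": TCP orientation; "force": force on the tool from outside, world axes, zero at the start; "moment": the same for the moment, N m; "opening": opening from 0.0 (shut) to 1.0 (fully open); "grasp_force": force on a finger pad.
Only numpy, scipy, OpenCV 4.12 (cv2) and the standard library are available. Lean on these libraries where they do the work, as an engineer would, in place of code of your own. Each camera call takes 0.05 s, during which the arm holds its last target. There are 200 camera calls.

## Working session

There is one attempt and no reset: what is moved stays moved. The work goes in short steps, Python scripts to look and compute and a shell command to move; the robot and the scene stay as the last step left them, time stands still between calls to the robot, and variables do not carry over. Pictures are saved under pics/ and viewed, at most 17 in all, crops included, and the job is handed in when it is done.

```bash
mkdir -p pics; cat > h.py <<'E'
import numpy as np, cv2
from rig import bot, cams, models
def cal(n):
    c=cams.calibration(n); return np.array(c["mtx"]),np.array(c["dist_coeffs"]),np.array(c["R"]),np.array(c["t"])
def at_z(n,px,z):
    K,d,R,t=cal(n); u=cv2.undistortPoints(np.array(px,float).reshape(-1,1,2),K,d).reshape(-1,2)
    r=np.c_[u,np.ones(len(u))]@R; o=-R.T@t
    return o+r*((z-o[2])/r[:,2])[:,None]
def cloud(n,depth):
    K,d,R,t=cal(n); h,w=depth.shape; g=np.stack(np.meshgrid(np.arange(w),np.arange(h)),-1).reshape(-1,1,2).astype(float)
    u=cv2.undistortPoints(g,K,d).reshape(-1,2); z=depth.reshape(-1,1)
    return ((np.c_[u,np.ones(len(u))]*z-t)@R).reshape(h,w,3)
E
python3 - <<'E'
from h import *
for n in("top","scene"):
    p,d=cams.capture(n); cv2.imwrite(f"pics/{n}0.png",cv2.resize(p,(800,600),interpolation=cv2.INTER_CUBIC)); np.savez(f"{n}0",p=p,d=d)
    for q in["comb","jar","pick","tray_orange","tray_blue","tray_green","dish","candle","perfume","cream"]:
        r=models.tip_of(q,n); print(n,q,[(np.round(a["position"]),round(a["conf"],2),np.round(at_z(n,[a["position"]],0.005)[0,:2],3)) for a in r[:3]])
print(bot.read_state())
E
```

```text
top comb [(array([172., 224.]), 0.59, array([0.475, 0.309]))]
top jar [(array([274., 261.]), 0.68, array([0.358, 0.003])), (array([266., 219.]), 0.52, array([0.485, 0.023]))]
top pick [(array([235., 125.]), 0.86, array([0.785, 0.111])), (array([218., 171.]), 0.71, array([0.639, 0.167]))]
top tray_orange [(array([215., 177.]), 0.59, array([0.62 , 0.177]))]
top tray_blue [(array([266., 218.]), 0.63, array([0.487, 0.021]))]
top tray_green [(array([269., 216.]), 0.72, array([0.494, 0.011]))]
top dish [(array([378., 223.]), 0.72, array([ 0.464, -0.321])), (array([172., 222.]), 0.31, array([0.483, 0.308])), (array([265., 215.]), 0.24, array([0.496, 0.025]))]
top candle [(array([326., 163.]), 0.71, array([ 0.656, -0.171]))]
top perfume [(array([265., 151.]), 0.84, array([0.699, 0.018])), (array([173., 225.]), 0.36, array([0.474, 0.306]))]
top cream [(array([151., 146.]), 0.78, array([0.724, 0.377]))]
scene comb [(array([348., 252.]), 0.73, array([0.453, 0.306]))]
scene jar [(array([294., 157.]), 0.76, array([0.344, 0.015]))]
scene pick [(array([250., 256.]), 0.74, array([0.628, 0.174])), (a
[... 618 characters left out ...]
7.11085512e-05,
        6.76900897e+01, -1.02274290e+01]), 'qvel': array([-0.01827656, -0.00046178,  0.02458656,  0.01157393,  0.02315781,
       -0.07690714]), 'tau': array([-9.42705992e-04, -4.40017676e+01, -1.76987618e+01,  6.32701325e-02,
        5.04420279e-02, -4.74181820e-05]), 'position': array([0.22934145, 0.58136826, 0.24755293]), 'tcp_rot': array([[-9.30215648e-01,  3.67013417e-01, -8.98003635e-06],
       [ 3.67013417e-01,  9.30215648e-01, -1.66878874e-05],
       [ 2.22869176e-06, -1.88191278e-05, -1.00000000e+00]]), 'force': array([-0.37188041, -0.59875703,  1.76399869]), 'moment': array([-0.03787236, -0.00436614, -0.01513691]), 'grasp_force': 0.0, 'opening': 1.002391041983572}
```

View pics/top0.png

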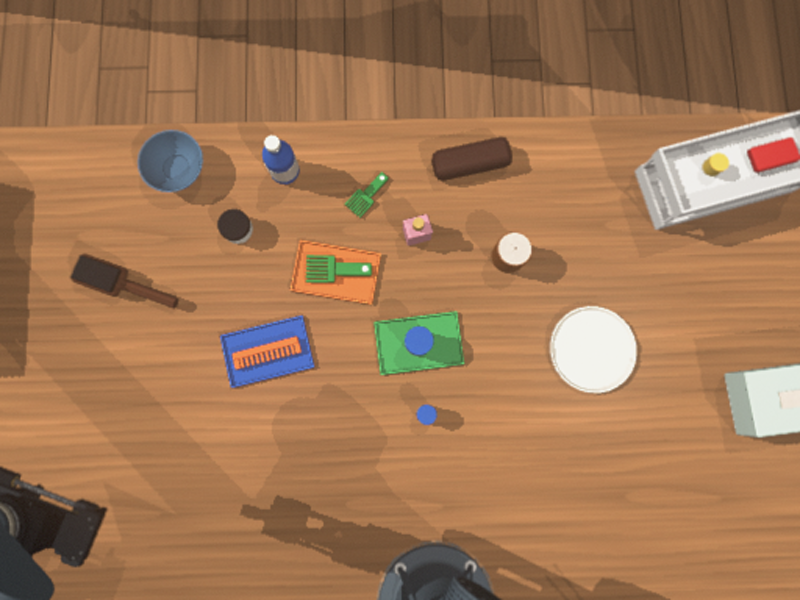

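View pics/scene0.png

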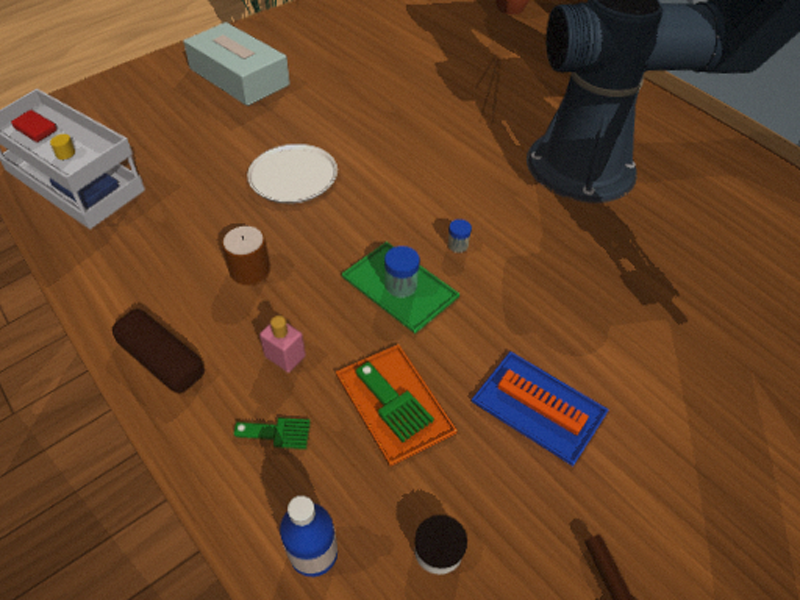

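The top view shows the comb in the blue tray (px 266,352), the jar in the green tray (419,341), and the pick in the orange tray (337,270). The small look-alikes are a jar at (427,414) and a pick at (368,194). The dish is at (594,349). Next I'll measure the poses.

```bash
cat >> h.py <<'E'
HUE=dict(orange=(5,16),blue=(105,125),green=(50,75))
# (approx native centre top, colour, z of the outline)
def blobs(n,p,col,zt):
    hsv=cv2.cvtColor(p,cv2.COLOR_BGR2HSV); lo,hi=HUE[col]
    m=cv2.inRange(hsv,(lo,150 if col!="orange" else 185,60 if col!="orange" else 170),(hi,255,255))
    k,l,s,c=cv2.connectedComponentsWithStats(m)
    for i in range(1,k):
        if s[i,4]<40: continue
        cs,_=cv2.findContours((l==i).astype(np.uint8),cv2.RETR_EXTERNAL,cv2.CHAIN_APPROX_NONE)
        q=max(cs,key=len).reshape(-1,2)
        w=at_z(n,q,zt)[:,:2]*1000
        (cx,cy),(a,b),an=cv2.minAreaRect(w.astype(np.float32))
        if a<b: a,b,an=b,a,an-90
        ar=at_z(n,np.argwhere(l==i)[:,::-1],zt)[:,:2]*1000
        print(n,col,"px",np.round(c[i]),"n",s[i,4],"rect",np.round([cx,cy,a,b,(an+90)%180-90],1),"mean",np.round(ar.mean(0),1))
E
python3 - <<'E'
from h import *
for n in("top","scene"):
    f=np.load(n+"0.npz"); p,d=f["p"],f["d"]
    for col in HUE:
        for z in (.009,.018)+((.07,) if col=="blue" else ()): print("z",z); blobs(n,p,col,z)
f=np.load("top0.npz"); P=cloud("top",f["d"])
for nm,(u,v) in dict(jar=(268,218),table=(240,240),dish=(380,223),cream=(150,145),candle=(330,160)).items(): print(nm,np.round(np.median(P[v-2:v+3,u-2:u+3].reshape(-1,3),0),4))
# dish by depth/white
hsv=cv2.cvtColor(f["p"],cv2.COLOR_BGR2HSV); m=(hsv[...,1]<60)&(hsv[...,2]>150); m[:, :345]=0;m[:,415:]=0;m[:190]=0;m[260:]=0
q=at_z("top",np.argwhere(m)[:,::-1],.010)[:,:2]; print("dish",q.mean(0),q.min(0),q.max(0))
E
```

```text
z 0.009
z 0.018
z 0.009
top blue px [268. 218.] n 242 rect [488.7  16.4  51.8  50.7  61.9] mean [489.   16.3]
top blue px [179. 234.] n 136 rect [444.1 296.5 123.8  19.5 -78. ] mean [445.9 285.9]
top blue px [273. 265.] n 88 rect [346.7   5.7  31.4  29.6  43.9] mean [346.2   6.4]
z 0.018
top blue px [268. 218.] n 242 rect [488.   16.9  51.4  50.4  61.9] mean [488.2  16.7]
top blue px [179. 234.] n 136 rect [443.7 294.9 122.9  19.4 -78. ] mean [445.5 284.4]
top blue px [273. 265.] n 88 rect [347.    6.2  31.2  29.4  43.9] mean [346.5   7. ]
z 0.07
top blue px [268. 218.] n 242 rect [483.7  19.5  49.2  48.2  61.9] mean [483.9  19.4]
top blue px [179. 234.] n 136 rect [441.3 285.7 117.6  18.6 -78. ] mean [443.  275.6]
top blue px [273. 265.] n 88 rect [348.7   9.4  29.9  28.1  43.9] mean [348.2  10. ]
z 0.009
z 0.018
z 0.009
scene orange px [262. 249.] n 684 rect [616.1 182.  149.2  70.5  77.5] mean [599.4 178.1]
scene orange px [236. 264.] n 393 rect [667.2 172.4 149.1  22.8  77.9] mean [667.2 171.5]
scene orange px [347. 257.] n 490 rect [465.  312.1 129.3  30.7 -76.2] mean [467.3 313
[... 1625 characters left out ...]
 [490.7  33.2]
scene green px [252. 258.] n 751 rect [629.  170.6 132.2  53.6  87.9] mean [629.7 183.1]
scene green px [179. 276.] n 539 rect [788.  111.3 100.   43.3 -43. ] mean [779.5 119.3]
z 0.018
scene green px [257. 187.] n 1513 rect [488.2  25.5 165.2 105.9 -84.1] mean [495.8  38.9]
scene green px [252. 258.] n 751 rect [632.5 174.7 130.7  53.   87.9] mean [633.2 187.1]
scene green px [179. 276.] n 539 rect [789.7 116.1  98.9  42.8 -43. ] mean [781.2 124. ]
jar [0.4822 0.0188 0.0715]
table [0.4232 0.1026 0.0013]
dish [ 0.4638 -0.3269  0.0078]
cream [0.7148 0.3689 0.0459]
candle [ 0.6491 -0.1699  0.074 ]
dish [ 0.46300987 -0.32427074] [ 0.37870511 -0.40775086] [ 0.54719954 -0.23992127]
```

```bash
python3 - <<'E'
from h import *
f=np.load("top0.npz"); p=f["p"]; h=cv2.cvtColor(p,cv2.COLOR_BGR2HSV)
for nm,(x,y) in dict(bt=(300,365),comb=(268,358),gt=(390,360),ot=(360,290),pick=(325,280),ph=(350,268),wood=(330,330)).items():
    print(nm,h[int(y*.64),int(x*.64)])
print("wood orange-sat",h[230:260,180:220].reshape(-1,3).mean(0))
HUE.update(orange=(3,17),blue=(105,128),green=(48,78))
import h as H
src=open("h.py").read()
def comp(n,p,col,s,v,win,z):
    hs=cv2.cvtColor(p,cv2.COLOR_BGR2HSV); lo,hi=HUE[col]; m=cv2.inRange(hs,(lo,s,v),(hi,255,255))
    x0,x1,y0,y1=win; k=np.zeros_like(m); k[y0:y1,x0:x1]=m[y0:y1,x0:x1]
    q=np.argwhere(k)[:,::-1]; w=at_z(n,q,z)[:,:2]*1000
    (cx,cy),(a,b),an=cv2.minAreaRect(w.astype(np.float32))
    if a<b:a,b,an=b,a,an-90
    print(n,col,z,len(q),np.round([cx,cy,a,b,(an+90)%180-90],1))
comp("top",p,"blue",90,30,(138,205,200,250),.009)
comp("top",p,"green",90,30,(238,298,198,242),.009)
comp("top",p,"green",90,30,(190,243,160,184),.018)
for s in(165,180,195):
  comp("top",p,"orange",s,150,(184,246,152,196),.009)
  comp("top",p,"orange",s,150,(147,194,213,238),.018)
E
```

```text
bt [112 149 203]
comb [ 11 173 248]
gt [ 63 121 187]
ot [ 12 170 236]
pick [ 59 117 164]
ph [ 60 121 169]
wood [ 13 135 189]
wood orange-sat [ 27.55833333 133.37083333 179.73666667]
top blue 0.009 1344 [475.4 312.9 164.1 103.5 -77.4]
top green 0.009 1539 [484.4  16.3 163.6 104.1 -84.1]
top green 0.018 366 [632.4 170.3 126.4  50.2  88.7]
top orange 0.009 1192 [629.1 177.2 165.  104.5  79. ]
top orange 0.018 291 [471.8 311.6 127.1  28.8 -76.5]Traceback (most recent call last):
  File "<stdin>", line 20, in <module>
  File "<stdin>", line 12, in comp
  File "h.py", line 6, in at_z
    K,d,R,t=cal(n); u=cv2.undistortPoints(np.array(px,float).reshape(-1,1,2),K,d).reshape(-1,2)
                      ~~~~~~~~~~~~~~~~~~~^^^^^^^^^^^^^^^^^^^^^^^^^^^^^^^^^^^^^^^^
cv2.error: OpenCV(4.12.0) /io/opencv/modules/calib3d/src/undistort.dispatch.cpp:347: error: (-215:Assertion failed) CV_IS_MAT(_src) && CV_IS_MAT(_dst) && (_src->rows == 1 || _src->cols == 1) && (_dst->rows == 1 || _dst->cols == 1) && _src->cols + _src->rows - 1 == _dst->rows + _dst->cols - 1 && (CV_MAT_TYPE(_src->type) == CV_32FC2 || CV_MAT_TYPE(_src->type) == CV_64FC2) && (CV_MAT_TYPE(_dst->type) == CV_32FC2 || CV_MAT_TYPE(_dst->type) == CV_64FC2) in function 'cvUndistortPointsInternal'
```

```bash
python3 -m handwheel '[[0.02,-0.035,0,0,0,-0.06],[0.05,-0.075,0,0,0,-0.12],[0.07,-0.11,0,0,0,-0.18],[0.09,-0.145,0,0,0,-0.24],[0.11,-0.18,0,0,0,-0.3],[0.13,-0.215,0,0,0,-0.36],[0.15,-0.25,0,0,0,-0.42],[0.165,-0.285,0,0,0,-0.47]]' 1; python3 -c "
from rig import bot
s=bot.read_state();print(s)"
```

```text
time_s: 1.77
position: [0.396, 0.2948, 0.2479]
tcp_rot: [[-0.247, 0.969, 0.002], [0.969, 0.247, 0.001], [0.0, 0.002, -1.0]]
force: [1.4, -0.7, 0.0]
opening: 1.0
grasp_force: 0.0
{'time_s': 1.7667, 'joint_positions': array([ 2.36765406e+01,  2.00785837e+01,  1.00617254e+02, -1.69402173e-02,
        5.91860976e+01,  9.40101940e+00]), 'qvel': array([-55.98199808,  -9.62289877,  16.64235281,   0.20013316,
        -7.17728974,  11.65354947]), 'tau': array([  4.80263919, -33.63780856, -14.73568708,   0.11330303,
         0.30963499,  -0.05907419]), 'position': array([0.39598174, 0.29475465, 0.24793295]), 'tcp_rot': array([[-2.46731598e-01,  9.69081814e-01,  1.98915781e-03],
       [ 9.69083851e-01,  2.46730896e-01,  5.94944389e-04],
       [ 8.57630997e-05,  2.07445229e-03, -9.99997845e-01]]), 'force': array([ 1.37360418, -0.66481895,  0.03416753]), 'moment': array([-0.04342943, -0.01051496, -0.02721867]), 'grasp_force': 0.0, 'opening': 0.9996550757876478}
```

```bash
python3 -m handwheel '[[0.01,-0.035,0,0,0,-0.04],[0.02,-0.07,0,0,0,-0.08],[0.035,-0.11,0,0,0,-0.12],[0.05,-0.15,0,0,0,-0.127],[0.06,-0.19,-0.01,0,0,-0.127],[0.075,-0.23,-0.02,0,0,-0.127],[0.09,-0.265,-0.03,0,0,-0.127],[0.09,-0.276,-0.06,0,0,-0.127]]' 1
python3 -m handwheel '[[0,0,0,0,0,0],[0,0,-0.01,0,0,0],[0,0,-0.03,0,0,0],[0,0,-0.03,0,0,0],[0,0,-0.03,0,0,0],[0,0,-0.03,0,0,0],[0,0,-0.03,0,0,0],[0,0,-0.03,0,0,0]]' 1
python3 - <<'E'
from h import *
p,d=cams.capture("scene"); cv2.imwrite("pics/s1.png",cv2.resize(p[90:330,130:450],(800,600)))
E
```

```text
time_s: 2.43
position: [0.4914, 0.0149, 0.1904]
tcp_rot: [[0.003, 1.0, 0.015], [1.0, -0.003, -0.004], [-0.004, 0.015, -1.0]]
force: [1.8, 0.5, 0.5]
opening: 1.002
grasp_force: 0.0
time_s: 3.1
position: [0.4849, 0.0207, 0.1586]
tcp_rot: [[-0.002, 1.0, 0.002], [1.0, 0.002, -0.0], [-0.0, 0.002, -1.0]]
force: [0.7, 0.2, -0.2]
opening: 1.003
grasp_force: 0.0
```

View pics/s1.png

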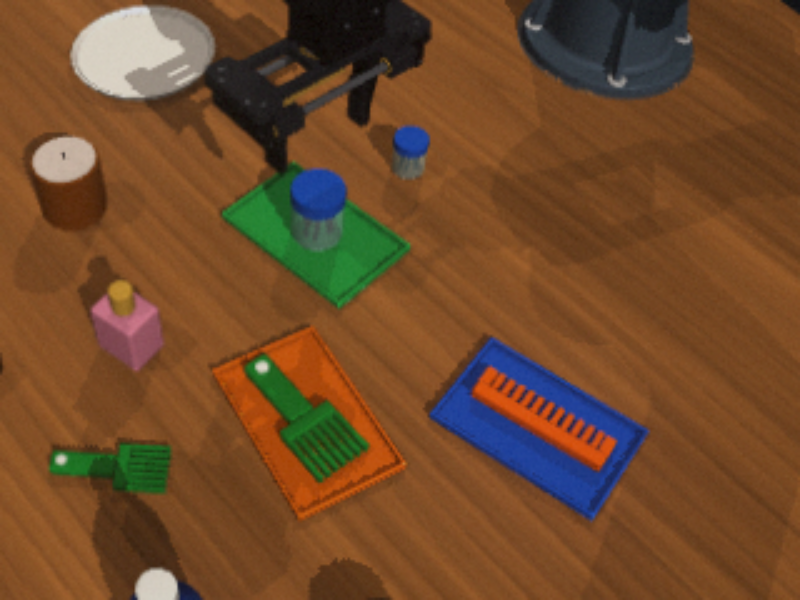

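The gripper (px 320,130 in the crop) is lined up over the large jar (318,205). Descending and gripping.

```bash
python3 -m handwheel '[[0,0,-0.02,0,0,0],[0,0,-0.04,0,0,0],[0,0,-0.06,0,0,0],[0,0,-0.08,0,0,0],[0,0,-0.09,0,0,0],[0,0,-0.098,0,0,0],[0,0,-0.098,0,0,0],[0,0,-0.098,0,0,0]]' 1
python3 -m handwheel '[[0,0,0,0,0,0],[0,0,0,0,0,0],[0,0,0,0,0,0],[0,0,0,0,0,0],[0,0,0,0,0,0],[0,0,0,0,0,0],[0,0,0,0,0,0],[0,0,0,0,0,0]]' -1
python3 -m handwheel '[[0,0,0,0,0,0],[0,0,0,0,0,0],[0,0,0,0,0,0],[0,0,0,0,0,0],[0,0,0.01,0,0,0],[0,0,0.02,0,0,0],[0,0,0.03,0,0,0],[0,0,0.03,0,0,0]]' -1
```

```text
time_s: 3.82
position: [0.4846, 0.0204, 0.0598]
tcp_rot: [[-0.001, 1.0, 0.0], [1.0, 0.001, -0.0], [-0.0, 0.0, -1.0]]
force: [-0.5, 0.3, 0.3]
opening: 0.998
grasp_force: 0.0
time_s: 4.48
position: [0.483, 0.0206, 0.0597]
tcp_rot: [[-0.001, 1.0, -0.003], [1.0, 0.001, 0.0], [0.0, -0.003, -1.0]]
force: [-3.7, -0.0, 4.6]
opening: 0.602
grasp_force: 29.9
time_s: 5.15
position: [0.4863, 0.0201, 0.0917]
tcp_rot: [[-0.001, 1.0, 0.005], [1.0, 0.001, -0.001], [-0.001, 0.005, -1.0]]
force: [0.0, 0.7, -2.7]
opening: 0.602
grasp_force: 29.8
```

```bash
python3 -m handwheel '[[0,-0.01,0.02,0,0,0],[0,-0.03,0.04,0,0,0],[-0.01,-0.06,0.05,0,0,0],[-0.01,-0.095,0.05,0,0,0],[-0.01,-0.13,0.05,0,0,0],[-0.01,-0.165,0.05,0,0,0],[-0.02,-0.2,0.05,0,0,0],[-0.02,-0.235,0.05,0,0,0]]' -1
python3 -m handwheel '[[0,-0.03,0,0,0,0],[0,-0.06,0,0,0,0],[-0.001,-0.085,0,0,0,0],[-0.001,-0.1,0,0,0,0],[-0.001,-0.109,0,0,0,0],[-0.001,-0.109,0,0,0,0],[-0.001,-0.109,-0.01,0,0,0],[-0.001,-0.109,-0.03,0,0,0]]' -1
python3 -m handwheel '[[0,0,-0.01,0,0,0],[0,0,-0.02,0,0,0],[0,0,-0.03,0,0,0],[0,0,-0.035,0,0,0],[0,0,-0.04,0,0,0],[0,0,-0.042,0,0,0],[0,0,-0.042,0,0,0],[0,0,-0.042,0,0,0]]' -1
python3 - <<'E'
from h import *
p,d=cams.capture("scene"); cv2.imwrite("pics/s2.png",cv2.resize(p[60:210,100:300],(800,600)))
print(bot.read_state()["position"])
E
```

```text
time_s: 5.82
position: [0.4627, -0.2158, 0.1397]
tcp_rot: [[-0.001, 1.0, -0.001], [1.0, 0.001, 0.001], [0.001, -0.001, -1.0]]
force: [-0.1, -0.3, -1.1]
opening: 0.6
grasp_force: 29.8
time_s: 6.48
position: [0.4644, -0.3229, 0.1107]
tcp_rot: [[-0.002, 1.0, 0.003], [1.0, 0.002, -0.002], [-0.002, 0.003, -1.0]]
force: [1.1, -1.0, -2.8]
opening: 0.604
grasp_force: 29.8
time_s: 7.15
position: [0.4636, -0.3239, 0.0678]
tcp_rot: [[-0.001, 1.0, 0.0], [1.0, 0.001, -0.0], [-0.0, 0.0, -1.0]]
force: [0.1, 0.1, -2.1]
opening: 0.599
grasp_force: 29.8
[ 0.46361927 -0.32395027  0.06798659]
```

View pics/s2.png

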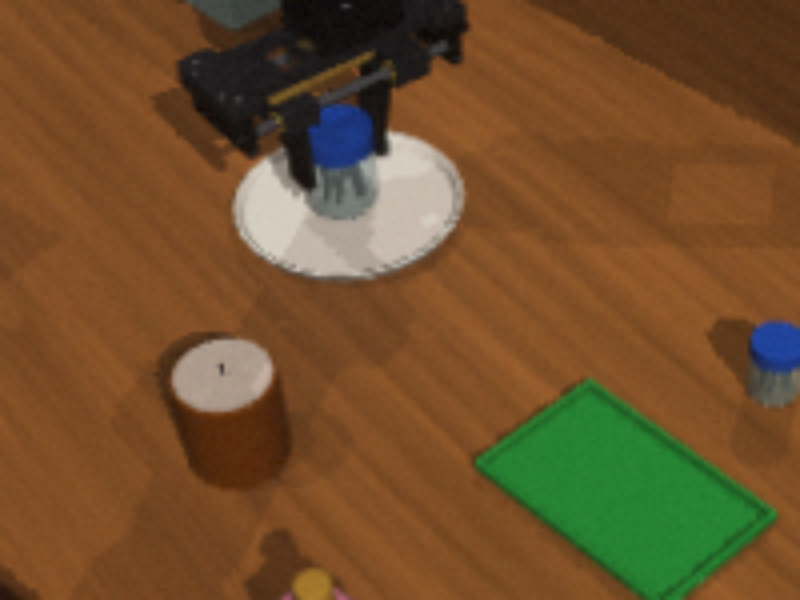

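The jar hangs just above the dish centre (342,205). Lowering 5–6 mm, then releasing and retreating.

```bash
python3 -m handwheel '[[0,0,-0.002,0,0,0],[0,0,-0.004,0,0,0],[0,0,-0.005,0,0,0],[0,0,-0.0055,0,0,0],[0,0,-0.0055,0,0,0],[0,0,-0.0055,0,0,0],[0,0,-0.0055,0,0,0],[0,0,-0.0055,0,0,0]]' -1
python3 -m handwheel '[[0,0,0,0,0,0],[0,0,0,0,0,0],[0,0,0,0,0,0],[0,0,0,0,0,0],[0,0,0,0,0,0],[0,0,0.01,0,0,0],[0,0,0.03,0,0,0],[0,0,0.06,0,0,0]]' 1
python3 -m handwheel '[[0,0,0.03,0,0,0],[0,0.02,0.06,0,0,0],[0,0.05,0.09,0,0,0],[0,0.085,0.11,0,0,0],[0,0.12,0.11,0,0,0],[0.01,0.155,0.11,0,0,0],[0.02,0.19,0.11,0,0,0],[0.03,0.225,0.11,0,0,0]]' 0.2
cat >> h.py <<'E'
HUE.update(orange=(3,17),blue=(105,128),green=(48,78))
def comp(n,p,col,win,z,s=None):
    s=s or (165 if col=="orange" else 90)
    hs=cv2.cvtColor(p,cv2.COLOR_BGR2HSV); lo,hi=HUE[col]; m=cv2.inRange(hs,(lo,s,150 if col=="orange" else 30),(hi,255,255))
    x0,x1,y0,y1=win; k=np.zeros_like(m); k[y0:y1,x0:x1]=m[y0:y1,x0:x1]
    q=np.argwhere(k)[:,::-1]; w=at_z(n,q,z)[:,:2]*1000
    (cx,cy),(a,b),an=cv2.minAreaRect(w.astype(np.float32))
    if a<b:a,b,an=b,a,an-90
    print(n,col,z,len(q),"rect",np.round([cx,cy,a,b,(an+90)%180-90],1),"mean",np.round(w.mean(0),1))
E
python3 - <<'E'
from h import *
p,d=cams.capture("top"); cv2.imwrite("pics/t3.png",cv2.resize(p[120:280,130:430],(800,426)))
comp("top",p,"green",(238,298,198,242),.009)
comp("top",p,"blue",(365,400,200,245),.072)
E
```

```text
time_s: 7.87
position: [0.4634, -0.3236, 0.0621]
tcp_rot: [[-0.001, 1.0, 0.0], [1.0, 0.001, -0.0], [-0.0, 0.0, -1.0]]
force: [0.5, 0.1, -2.2]
opening: 0.603
grasp_force: 29.8
time_s: 8.53
position: [0.462, -0.3224, 0.1211]
tcp_rot: [[-0.001, 1.0, -0.004], [1.0, 0.001, 0.004], [0.004, -0.004, -1.0]]
force: [0.1, -0.2, 0.4]
opening: 0.989
grasp_force: 0.0
time_s: 9.2
position: [0.4933, -0.097, 0.2333]
tcp_rot: [[-0.0, 1.0, 0.002], [1.0, 0.0, -0.001], [-0.001, 0.002, -1.0]]
force: [0.5, 0.1, 0.3]
opening: 0.611
grasp_force: 0.0
top green 0.009 1827 rect [484.4  16.2 164.  104.3 -84.2] mean [484.1  16.6]
top blue 0.072 250 rect [ 465.1 -322.4   50.4   46.5   88.5] mean [ 464.7 -322.3]
```

View pics/t3.png

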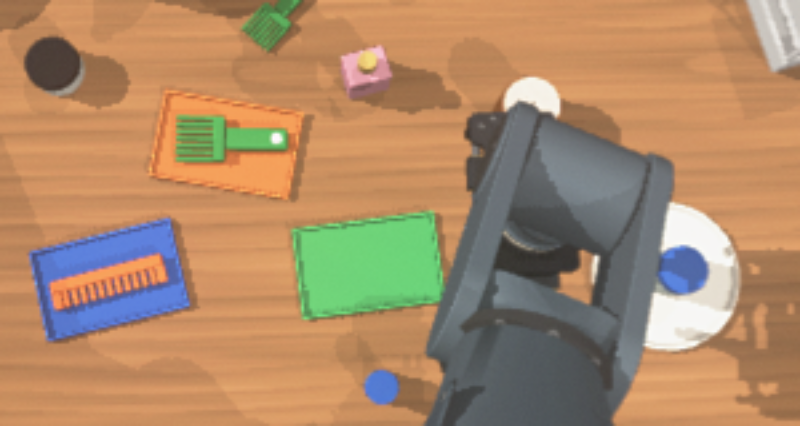

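Jar stands in the dish centre (px 683,270). Now the pick.

```bash
python3 -m handwheel '[[0.01,0.03,0,0,0,0],[0.03,0.06,0,0,0,0],[0.05,0.09,0,0,0,0],[0.07,0.12,0,0,0,0],[0.085,0.15,0,0,0,-0.015],[0.1,0.18,0,0,0,-0.015],[0.115,0.21,0,0,0,-0.015],[0.13,0.24,0,0,0,-0.015]]' -0.08
python3 -m handwheel '[[0.009,0.022,-0.01,0,0,0],[0.009,0.022,-0.04,0,0,0],[0.009,0.022,-0.07,0,0,0],[0.009,0.022,-0.1,0,0,0],[0.009,0.022,-0.13,0,0,0],[0.009,0.022,-0.14,0,0,0],[0.009,0.022,-0.14,0,0,0],[0.009,0.022,-0.14,0,0,0]]' -0.08
python3 - <<'E'
from h import *
p,d=cams.capture("scene"); cv2.imwrite("pics/s4.png",cv2.resize(p[190:310,180:340],(800,600)))
print(bot.read_state()["position"])
E
```

```text
time_s: 9.92
position: [0.6237, 0.1428, 0.2328]
tcp_rot: [[0.029, 1.0, 0.0], [1.0, -0.029, -0.0], [-0.0, 0.0, -1.0]]
force: [-0.3, -0.1, -0.0]
opening: 0.462
grasp_force: 0.0
time_s: 10.58
position: [0.6328, 0.1632, 0.0927]
tcp_rot: [[0.029, 1.0, 0.0], [1.0, -0.029, 0.0], [0.0, 0.0, -1.0]]
force: [-0.1, -0.4, 0.3]
opening: 0.462
grasp_force: 0.0
[0.6336735  0.1633385  0.09381855]
```

View pics/s4.png

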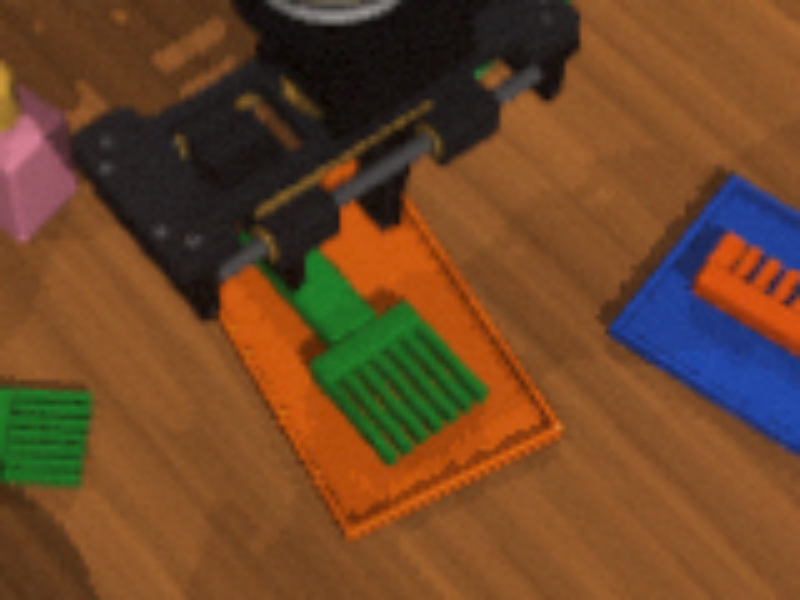

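The jaws straddle the handle just behind the head (mid px 340,255), clear of the perfume. Descending and gripping.

```bash
python3 -m handwheel '[[0,0,-0.02,0,0,0],[0,0,-0.04,0,0,0],[0,0,-0.05,0,0,0],[0,0,-0.055,0,0,0],[0,0,-0.06,0,0,0],[0,0,-0.061,0,0,0],[0,0,-0.061,0,0,0],[0,0,-0.061,0,0,0]]' -0.08
python3 -m handwheel '[[0,0,0,0,0,0],[0,0,0,0,0,0],[0,0,0,0,0,0],[0,0,0,0,0,0],[0,0,0,0,0,0],[0,0,0,0,0,0],[0,0,0,0,0,0],[0,0,0,0,0,0]]' -1
python3 -m handwheel '[[0,0,0.01,0,0,0],[0,0,0.03,0,0,0],[0,0,0.05,0,0,0],[0,0,0.08,0,0,0],[0,0,0.11,0,0,0],[0,0,0.12,0,0,0],[0,0,0.12,0,0,0],[0,0,0.12,0,0,0]]' -1
python3 - <<'E'
from h import *
p,d=cams.capture("scene"); cv2.imwrite("pics/s5.png",cv2.resize(p[120:310,130:390],(800,584)))
p,d=cams.capture("top")
comp("top",p,"green",(190,243,140,190),.110)
comp("top",p,"orange",(184,246,152,196),.009)
print(bot.read_state()["position"])
E
```

```text
time_s: 11.3
position: [0.633, 0.1634, 0.0319]
tcp_rot: [[0.029, 1.0, 0.002], [1.0, -0.029, 0.0], [0.0, 0.002, -1.0]]
force: [0.1, -0.1, 0.6]
opening: 0.459
grasp_force: 0.0
time_s: 11.97
position: [0.6325, 0.1634, 0.0314]
tcp_rot: [[0.029, 1.0, 0.0], [1.0, -0.029, 0.0], [0.0, 0.0, -1.0]]
force: [-0.7, -0.3, 3.3]
opening: 0.298
grasp_force: 30.0
time_s: 12.63
position: [0.6321, 0.1634, 0.1511]
tcp_rot: [[0.029, 1.0, 0.0], [1.0, -0.029, -0.0], [0.0, 0.0, -1.0]]
force: [-0.3, -0.2, -1.7]
opening: 0.29
grasp_force: 30.0
top green 0.11 25 rect [655.  171.5 129.5  20.8  87.3] mean [655.1 212. ]
top orange 0.009 49 rect [620.  104.1  93.5  18.5  -8.1] mean [626.7 100.8]
[0.63089782 0.16320158 0.14911495]
```

View pics/s5.png

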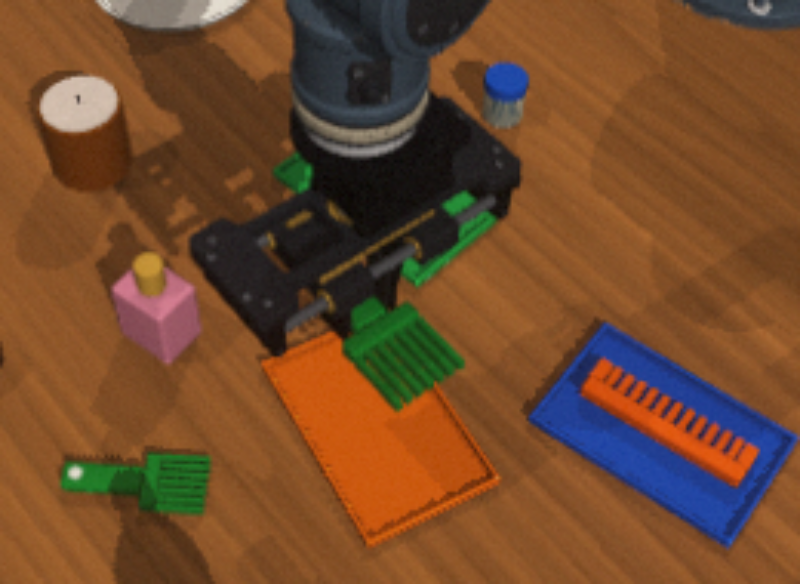

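Pick is lifted and level. Moving it to the green tray.

```bash
python3 -m handwheel '[[-0.02,-0.02,0,0,0,0.01],[-0.04,-0.045,0,0,0,0.02],[-0.065,-0.07,0,0,0,0.03],[-0.09,-0.095,0,0,0,0.04],[-0.115,-0.12,0,0,0,0.05],[-0.135,-0.14,0,0,0,0.06],[-0.147,-0.154,0,0,0,0.065],[-0.147,-0.154,0,0,0,0.065]]' -1
python3 -m handwheel '[[0,0,-0.02,0,0,0],[0,0,-0.04,0,0,0],[0,0,-0.06,0,0,0],[0,0,-0.08,0,0,0],[0,0,-0.09,0,0,0],[0,0,-0.1,0,0,0],[0,0,-0.1,0,0,0],[0,0,-0.1,0,0,0]]' -1
python3 - <<'E'
from h import *
p,d=cams.capture("scene"); cv2.imwrite("pics/s6.png",cv2.resize(p[110:260,170:370],(800,600)))
print(bot.read_state()["position"])
E
```

```text
time_s: 13.4
position: [0.4808, 0.0079, 0.1492]
tcp_rot: [[-0.098, 0.995, -0.008], [0.995, 0.098, 0.001], [0.002, -0.008, -1.0]]
force: [-1.1, 0.1, -1.1]
opening: 0.297
grasp_force: 30.0
time_s: 14.07
position: [0.4853, 0.0096, 0.0506]
tcp_rot: [[-0.101, 0.995, -0.001], [0.995, 0.101, 0.0], [0.0, -0.001, -1.0]]
force: [-0.2, -0.8, -0.7]
opening: 0.292
grasp_force: 30.0
[0.4856833  0.0094827  0.05117683]
```

View pics/s6.png

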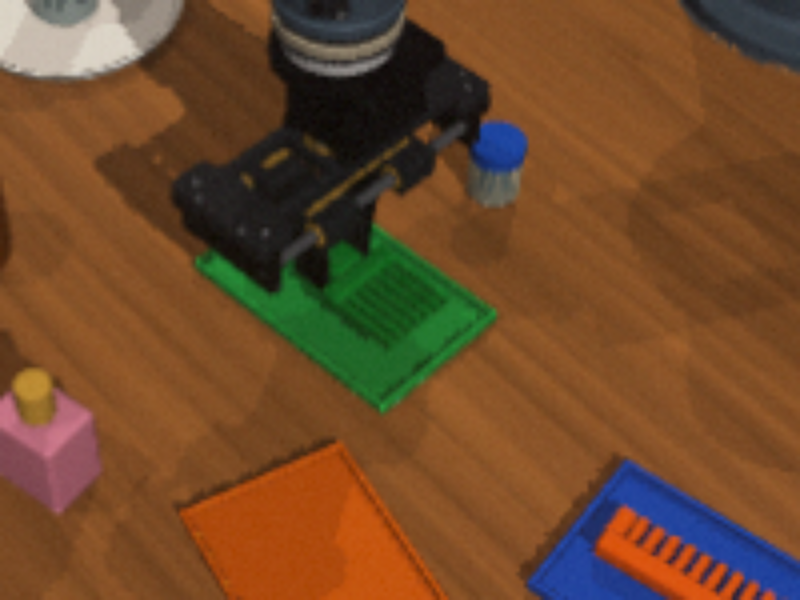

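The pick is over the tray, aligned. Lowering and releasing.

```bash
python3 -m handwheel '[[0,0,-0.005,0,0,0],[0,0,-0.01,0,0,0],[0,0,-0.014,0,0,0],[0,0,-0.017,0,0,0],[0,0,-0.018,0,0,0],[0,0,-0.018,0,0,0],[0,0,-0.018,0,0,0],[0,0,-0.018,0,0,0]]' -1
python3 -m handwheel '[[0,0,0,0,0,0],[0,0,0,0,0,0],[0,0,0,0,0,0],[0,0,0,0,0,0],[0,0,0.01,0,0,0],[0,0,0.03,0,0,0],[0,0,0.06,0,0,0],[0,0,0.09,0,0,0]]' -0.05
python3 -m handwheel '[[0,0.03,0.03,0,0,0],[0,0.06,0.06,0,0,0],[0,0.09,0.08,0,0,0],[0,0.12,0.08,0,0,0],[0,0.15,0.08,0,0,0],[0,0.18,0.08,0,0,0],[0,0.18,0.08,0,0,0],[0,0.18,0.08,0,0,0]]' -0.05
python3 - <<'E'
from h import *
p,d=cams.capture("top"); cv2.imwrite("pics/t7.png",cv2.resize(p[130:270,140:310],(728,600)))
np.savez("t7",p=p,d=d)
hs=cv2.cvtColor(p,cv2.COLOR_BGR2HSV); print(hs[200:236:3,240:296:4,2])
comp("top",p,"green",(238,298,198,242),.009)
print(bot.read_state()["position"])
E
```

```text
time_s: 14.78
position: [0.4854, 0.0093, 0.0331]
tcp_rot: [[-0.101, 0.995, 0.0], [0.995, 0.101, -0.0], [-0.0, 0.0, -1.0]]
force: [0.6, 0.5, 0.0]
opening: 0.293
grasp_force: 30.0
time_s: 15.45
position: [0.4845, 0.0095, 0.124]
tcp_rot: [[-0.101, 0.995, -0.002], [0.995, 0.101, 0.0], [0.001, -0.002, -1.0]]
force: [0.6, -0.2, 0.2]
opening: 0.473
grasp_force: 0.0
time_s: 16.12
position: [0.4848, 0.1907, 0.2037]
tcp_rot: [[-0.104, 0.995, 0.001], [0.995, 0.104, -0.0], [-0.0, 0.001, -1.0]]
force: [0.5, -0.2, 0.4]
opening: 0.469
grasp_force: 0.0
[[206 207 207 207 205 200 198 185 185 184 138 186 208 166]
 [180 181 180 180 149 184 218 143 153 202 202 205 205 205]
 [205 141 143 203 200 205 207 206 205 205 204 205 206 197]
 [199 191 188 185 188 186 204 205 204 202 189 186 205 152]
 [217 189 187 184 153 163 147 140 186 186 160 168 150 205]
 [162 189 187 152 123 135 174 189 189 189 190 255 152 152]
 [182 202 168 136 131 160 182 191 189 189 190 199 185 151]
 [187 203 154 125 144 166 183 179 157 125 123 140 164 203]
 [189 203 138 131 155 185 188 142 205 208 207 207 207 207]
 [186 167 167 145 173 185 139 152 204 204 162 156 204 207]
 [199 151 192 143 144 203 203 203 205 200 156 152 153 152]
 [194 154 205 206 206 207 207 204 190 188 192 182 209 144]]
top green 0.009 1810 rect [484.4  16.3 163.6 104.1 -84.1] mean [484.   17.1]
[0.48483284 0.18962758 0.20349345]
```

View pics/t7.png

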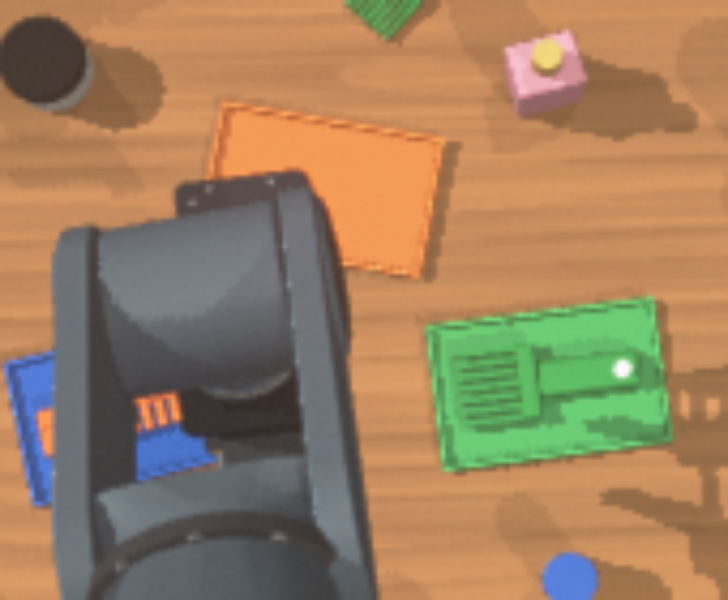

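The pick lies centred along the green tray (crop px 548,380). Now the comb.

```bash
python3 -m handwheel '[[0,0.03,0,0,0,0.02],[0,0.06,0,0,0,0.04],[-0.01,0.09,0,0,0,0.06],[-0.014,0.115,-0.02,0,0,0.068],[-0.014,0.1235,-0.05,0,0,0.068],[-0.014,0.1235,-0.08,0,0,0.068],[-0.014,0.1235,-0.11,0,0,0.068],[-0.014,0.1235,-0.11,0,0,0.068]]' -0.02
python3 -m handwheel '[[0,0,0,0,0,0],[0,0,0,0,0,0],[0,0,0,0,0,0],[0,0,0,0,0,0],[0,0,0,0,0,0],[0,0,0,0,0,0],[0,0,0,0,0,0],[0,0,0,0,0,0]]' -0.02
python3 - <<'E'
from h import *
p,d=cams.capture("scene"); cv2.imwrite("pics/s8.png",cv2.resize(p[170:320,260:460],(800,600)))
comp("scene",p,"orange",(325,385,235,280),.016,185)
print(bot.read_state()["position"])
E
```

```text
time_s: 16.83
position: [0.4679, 0.31, 0.0881]
tcp_rot: [[-0.234, 0.972, -0.011], [0.972, 0.233, -0.005], [-0.002, -0.012, -1.0]]
force: [-1.1, -1.2, -0.1]
opening: 0.487
grasp_force: 0.0
time_s: 17.5
position: [0.4715, 0.313, 0.0935]
tcp_rot: [[-0.235, 0.972, 0.001], [0.972, 0.235, 0.0], [0.0, 0.001, -1.0]]
force: [-0.4, 0.2, -0.4]
opening: 0.49
grasp_force: 0.0
scene orange 0.016 261 rect [468.4 321.8 114.   32.7 -76.4] mean [468.6 342.2]
[0.47135491 0.31294172 0.09328105]
```

View pics/s8.png

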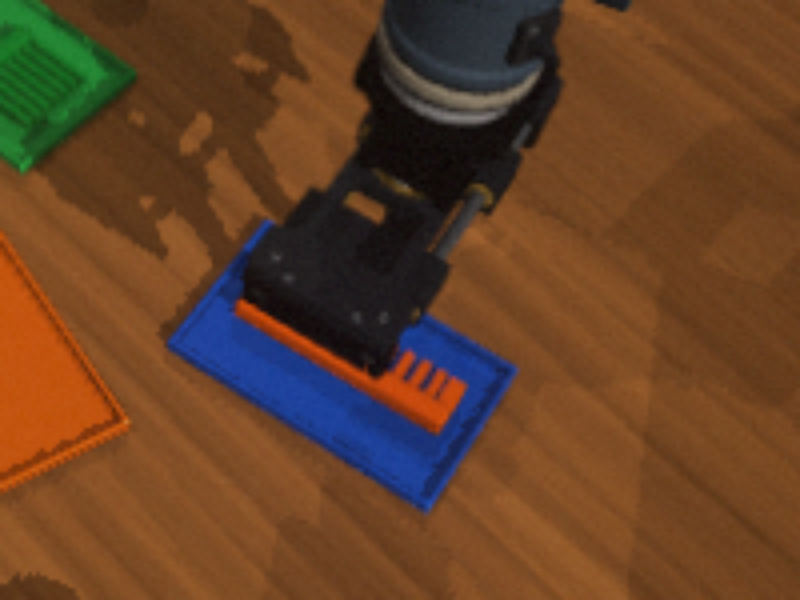

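The gripper is over the comb, aligned with it. Descending with slightly wider jaws.

```bash
python3 -m handwheel '[[0,0,0,0,0,0],[0,0,-0.01,0,0,0],[0,0,-0.03,0,0,0],[0,0,-0.045,0,0,0],[0,0,-0.055,0,0,0],[0,0,-0.061,0,0,0],[0,0,-0.061,0,0,0],[0,0,-0.061,0,0,0]]' 0.1
python3 -m handwheel '[[0,0,0,0,0,0],[0,0,0,0,0,0],[0,0,0,0,0,0],[0,0,0,0,0,0],[0,0,0,0,0,0],[0,0,0,0,0,0],[0,0,0,0,0,0],[0,0,0,0,0,0]]' -1
python3 -m handwheel '[[0,0,0.01,0,0,0],[0,0,0.03,0,0,0],[0,0,0.05,0,0,0],[0,0,0.08,0,0,0],[0,0,0.1,0,0,0],[0,0,0.1,0,0,0],[0,0,0.1,0,0,0],[0,0,0.1,0,0,0]]' -1
python3 - <<'E'
from h import *
p,d=cams.capture("scene"); cv2.imwrite("pics/s9.png",cv2.resize(p[150:300,260:460],(800,600)))
print(bot.read_state()["position"])
E
```

```text
time_s: 18.22
position: [0.4714, 0.3129, 0.0318]
tcp_rot: [[-0.235, 0.972, -0.0], [0.972, 0.235, -0.0], [-0.0, -0.0, -1.0]]
force: [-0.5, 0.0, -0.1]
opening: 0.546
grasp_force: 0.0
time_s: 18.88
position: [0.4716, 0.313, 0.0326]
tcp_rot: [[-0.235, 0.972, 0.001], [0.972, 0.235, 0.0], [0.0, 0.001, -1.0]]
force: [-1.5, -0.9, 6.1]
opening: 0.362
grasp_force: 30.0
time_s: 19.55
position: [0.4707, 0.3126, 0.1316]
tcp_rot: [[-0.235, 0.972, -0.001], [0.972, 0.235, -0.001], [-0.0, -0.001, -1.0]]
force: [-0.1, -0.4, -1.0]
opening: 0.362
grasp_force: 30.0
[0.47037988 0.31244278 0.13099154]
```

View pics/s9.png

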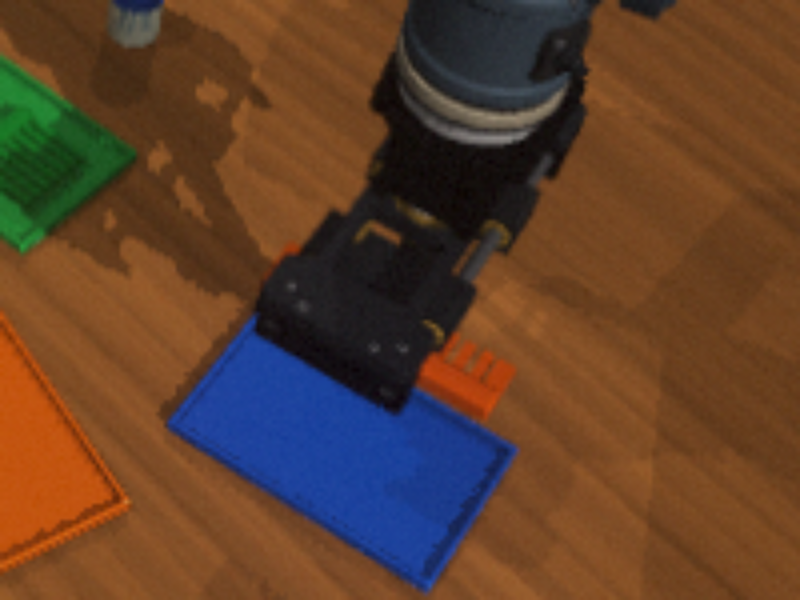

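Comb is held level. Moving it to the orange tray.

```bash
python3 -m handwheel '[[0.02,-0.015,0,0,0,-0.03],[0.045,-0.04,0,0,0,-0.06],[0.07,-0.06,0,0,0,-0.09],[0.095,-0.08,0,0,0,-0.12],[0.12,-0.1,0,0,0,-0.15],[0.14,-0.12,0,0,0,-0.18],[0.159,-0.135,0,0,0,-0.21],[0.159,-0.135,0,0,0,-0.217]]' -1
python3 -m handwheel '[[0,0,-0.01,0,0,0],[0,0,-0.03,0,0,0],[0,0,-0.05,0,0,0],[0,0,-0.07,0,0,0],[0,0,-0.08,0,0,0],[0,0,-0.085,0,0,0],[0,0,-0.085,0,0,0],[0,0,-0.085,0,0,0]]' -1
python3 - <<'E'
from h import *
p,d=cams.capture("scene"); cv2.imwrite("pics/s10.png",cv2.resize(p[190:310,180:340],(800,600)))
print(bot.read_state()["position"])
E
```

```text
time_s: 20.27
position: [0.6343, 0.174, 0.1303]
tcp_rot: [[0.202, 0.979, 0.002], [0.979, -0.202, -0.001], [-0.001, 0.003, -1.0]]
force: [0.7, 0.8, -0.5]
opening: 0.363
grasp_force: 30.0
time_s: 20.93
position: [0.6301, 0.1783, 0.047]
tcp_rot: [[0.195, 0.981, -0.0], [0.981, -0.195, 0.0], [-0.0, -0.0, -1.0]]
force: [0.2, -0.9, -0.1]
opening: 0.366
grasp_force: 30.0
[0.63074126 0.17827888 0.04771327]
```

View pics/s10.png

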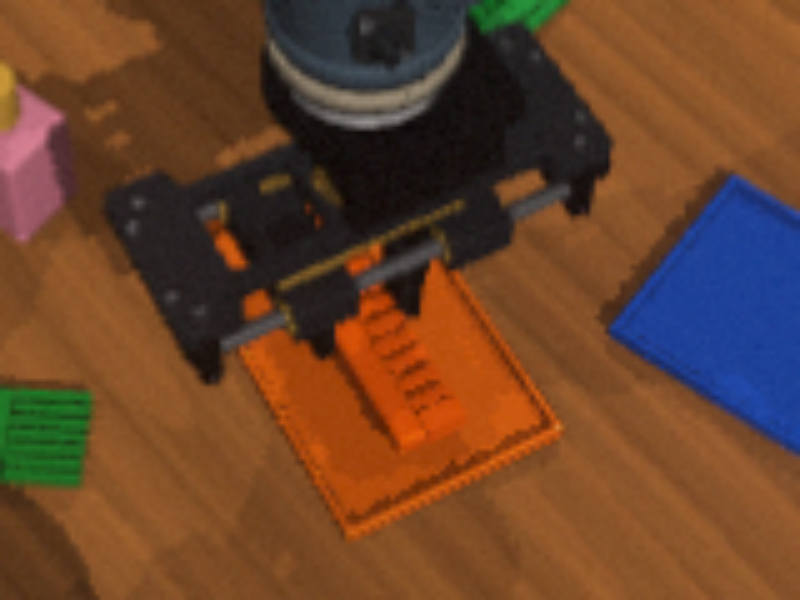

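The comb is aligned over the orange tray. Lowering, releasing, and heading for the jar.

```bash
python3 -m handwheel '[[0,0,-0.005,0,0,0],[0,0,-0.01,0,0,0],[0,0,-0.013,0,0,0],[0,0,-0.0145,0,0,0],[0,0,-0.0145,0,0,0],[0,0,-0.0145,0,0,0],[0,0,-0.0145,0,0,0],[0,0,-0.0145,0,0,0]]' -1
python3 -m handwheel '[[0,0,0,0,0,0],[0,0,0,0,0,0],[0,0,0,0,0,0],[0,0,0,0,0,0],[0,0,0.01,0,0,0],[0,0,0.03,0,0,0],[0,0,0.06,0,0,0],[0,0,0.09,0,0,0]]' 0.02
python3 -m handwheel '[[0,0,0.03,0,0,0],[0,-0.02,0.06,0,0,0],[-0.01,-0.05,0.08,0,0,0],[-0.02,-0.085,0.08,0,0,0.02],[-0.03,-0.12,0.08,0,0,0.04],[-0.045,-0.155,0.08,0,0,0.06],[-0.06,-0.19,0.08,0,0,0.08],[-0.075,-0.225,0.08,0,0,0.098]]' 1
python3 -m handwheel '[[-0.01,-0.035,0,0,0,0],[-0.02,-0.07,0,0,0,0],[-0.03,-0.105,0,0,0,0],[-0.045,-0.14,0,0,0,0],[-0.06,-0.175,0,0,0,0],[-0.07,-0.21,0,0,0,0],[-0.08,-0.245,0,0,0,0],[-0.0915,-0.277,0,0,0,0]]' 1
python3 - <<'E'
from h import *
p,d=cams.capture("top"); np.savez("t11",p=p,d=d); cv2.imwrite("pics/t11.png",cv2.resize(p[120:260,130:300],(728,600)))
comp("top",p,"blue",(138,205,200,250),.009)
comp("top",p,"orange",(184,246,152,196),.009)
p,d=cams.capture("scene"); comp("scene",p,"blue",(300,400,215,305),.009); comp("scene",p,"orange",(210,300,210,305),.009)
print(bot.read_state()["position"])
E
```

```text
time_s: 21.65
position: [0.6303, 0.1778, 0.0327]
tcp_rot: [[0.196, 0.981, -0.0], [0.981, -0.196, -0.0], [-0.0, -0.0, -1.0]]
force: [-0.5, 0.2, 1.7]
opening: 0.364
grasp_force: 30.0
time_s: 22.32
position: [0.6296, 0.1778, 0.1232]
tcp_rot: [[0.196, 0.981, -0.002], [0.981, -0.196, -0.0], [-0.001, -0.002, -1.0]]
force: [0.3, -0.1, -0.9]
opening: 0.512
grasp_force: 0.0
time_s: 22.98
position: [0.5546, -0.0485, 0.2035]
tcp_rot: [[-0.001, 1.0, 0.001], [1.0, 0.001, -0.0], [-0.0, 0.001, -1.0]]
force: [1.8, -1.3, 0.7]
opening: 0.973
grasp_force: 0.0
time_s: 23.65
position: [0.4633, -0.3264, 0.2035]
tcp_rot: [[0.002, 1.0, 0.001], [1.0, -0.002, -0.001], [-0.001, 0.001, -1.0]]
force: [0.4, 0.0, 0.0]
opening: 1.0
grasp_force: 0.0
top blue 0.009 1851 rect [475.4 312.9 164.1 103.5 -77.4] mean [474.9 312.9]
top orange 0.009 1008 rect [628.7 176.2 163.  105.   79. ] mean [634.  176.6]
scene blue 0.009 3160 rect [473.9 315.1 164.7 108.6 -77.4] mean [475.  317.4]
scene orange 0.009 2754 rect [626.6 180.1 167.2 104.   79. ] mean [628.5 182.2]
[ 0.46295846 -0.32983984  0.2036128 ]
```

View pics/t11.png

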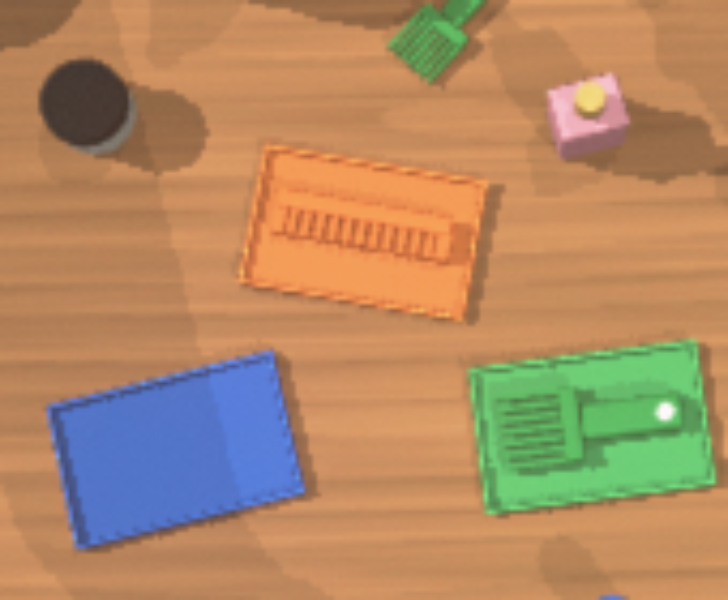

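Comb is centred along the orange tray (crop px 363,225). Blue tray is empty and centred near (0.4745, 0.314). Picking up the jar.

```bash
python3 -m handwheel '[[0,0,-0.02,0,0,0],[0,0,-0.05,0,0,0],[0,0,-0.08,0,0,0],[0,0,-0.1,0,0,0],[0,0,-0.12,0,0,0],[0,0,-0.135,0,0,0],[0,0,-0.1415,0,0,0],[0,0,-0.1415,0,0,0]]' 1
python3 -m handwheel '[[0,0,0,0,0,0],[0,0,0,0,0,0],[0,0,0,0,0,0],[0,0,0,0,0,0],[0,0,0,0,0,0],[0,0,0,0,0,0],[0,0,0,0,0,0],[0,0,0,0,0,0]]' -1
python3 -m handwheel '[[0,0,0,0,0,0],[0,0,0.01,0,0,0],[0,0,0.03,0,0,0],[0,0,0.05,0,0,0],[0,0,0.07,0,0,0],[0,0,0.08,0,0,0],[0,0,0.08,0,0,0],[0,0,0.08,0,0,0]]' -1
```

```text
time_s: 24.42
position: [0.4634, -0.3229, 0.06]
tcp_rot: [[0.001, 1.0, -0.002], [1.0, -0.001, 0.002], [0.002, -0.002, -1.0]]
force: [-0.9, -0.3, 0.2]
opening: 1.002
grasp_force: 0.0
time_s: 25.08
position: [0.4638, -0.3243, 0.0615]
tcp_rot: [[0.001, 1.0, 0.0], [1.0, -0.001, -0.0], [-0.0, 0.0, -1.0]]
force: [-1.3, 0.1, 4.2]
opening: 0.603
grasp_force: 29.9
time_s: 25.75
position: [0.4639, -0.324, 0.1412]
tcp_rot: [[0.001, 1.0, 0.0], [1.0, -0.001, -0.0], [-0.0, 0.0, -1.0]]
force: [-0.2, -0.8, -2.3]
opening: 0.603
grasp_force: 29.8
```

```bash
python3 -m handwheel '[[0,0.015,0.01,0,0,0],[0,0.035,0.02,0,0,0],[0,0.06,0.02,0,0,0],[0,0.09,0.02,0,0,0],[0,0.12,0.02,0,0,0],[0,0.15,0.02,0,0,0],[0,0.18,0.02,0,0,0],[0,0.21,0.02,0,0,0]]' -1
python3 -m handwheel '[[0,0.03,0,0,0,0],[0,0.06,0,0,0,0],[0,0.09,0,0,0,0],[0,0.12,0,0,0,0],[0,0.15,0,0,0,0],[0,0.18,0,0,0,0],[0,0.21,0,0,0,0],[0,0.24,0,0,0,0]]' -1
python3 -m handwheel '[[0.003,0.03,0,0,0,0],[0.006,0.06,0,0,0,0],[0.009,0.09,0,0,0,0],[0.011,0.12,0,0,0,0],[0.011,0.145,0,0,0,0],[0.011,0.165,0,0,0,0],[0.011,0.18,0,0,0,0],[0.011,0.188,0,0,0,0]]' -1
python3 -m handwheel '[[0,0,0,0,0,0],[0,0,-0.02,0,0,0],[0,0,-0.04,0,0,0],[0,0,-0.06,0,0,0],[0,0,-0.075,0,0,0],[0,0,-0.085,0,0,0],[0,0,-0.09,0,0,0],[0,0,-0.09,0,0,0]]' -1
python3 - <<'E'
from h import *
p,d=cams.capture("scene"); cv2.imwrite("pics/s12.png",cv2.resize(p[170:320,260:460],(800,600)))
print(bot.read_state()["position"])
E
```

```text
time_s: 26.42
position: [0.4623, -0.1114, 0.1603]
tcp_rot: [[0.001, 1.0, -0.003], [1.0, -0.001, 0.002], [0.002, -0.003, -1.0]]
force: [-0.1, -0.5, -1.8]
opening: 0.603
grasp_force: 29.8
time_s: 27.08
position: [0.4619, 0.1279, 0.1603]
tcp_rot: [[0.001, 1.0, -0.003], [1.0, -0.001, 0.0], [0.0, -0.003, -1.0]]
force: [-0.2, -0.2, -2.0]
opening: 0.602
grasp_force: 29.8
time_s: 27.75
position: [0.4729, 0.3159, 0.1601]
tcp_rot: [[-0.001, 1.0, -0.003], [1.0, 0.001, -0.0], [-0.0, -0.003, -1.0]]
force: [0.4, 0.4, -2.2]
opening: 0.602
grasp_force: 29.8
time_s: 28.42
position: [0.4741, 0.313, 0.07]
tcp_rot: [[0.002, 1.0, -0.003], [1.0, -0.002, -0.001], [-0.001, -0.003, -1.0]]
force: [-0.6, 0.8, -2.4]
opening: 0.606
grasp_force: 29.8
[0.47468488 0.31337007 0.07082923]
```

View pics/s12.png

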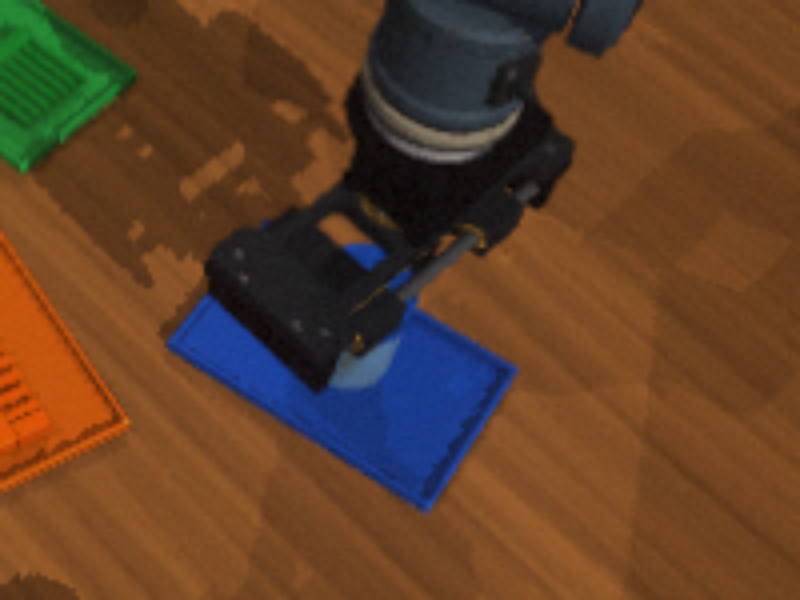

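The jar is upright just above the blue tray's middle. Lowering 10.5 mm and releasing.

```bash
python3 -m handwheel '[[0,0,-0.003,0,0,0],[0,0,-0.006,0,0,0],[0,0,-0.008,0,0,0],[0,0,-0.0095,0,0,0],[0,0,-0.0105,0,0,0],[0,0,-0.0105,0,0,0],[0,0,-0.0105,0,0,0],[0,0,-0.0105,0,0,0]]' -1
python3 -m handwheel '[[0,0,0,0,0,0],[0,0,0,0,0,0],[0,0,0,0,0,0],[0,0,0,0,0,0],[0,0,0,0,0,0],[0,0,0,0,0,0],[0,0,0.01,0,0,0],[0,0,0.03,0,0,0]]' 1
python3 -m handwheel '[[0,0,0.03,0,0,0],[0,0,0.06,0,0,0],[0,0,0.09,0,0,0],[0,0,0.12,0,0,0],[0,0,0.13,0,0,0],[0,0,0.13,0,0,0],[0,0,0.13,0,0,0],[0,0,0.13,0,0,0]]' 1
python3 -m handwheel '[[-0.01,0.03,0,0,0,0],[-0.03,0.06,0,0,0,0],[-0.05,0.09,0,0,0,0],[-0.07,0.12,0,0,0,0],[-0.09,0.15,0,0,0,0],[-0.11,0.17,0,0,0,0],[-0.12,0.18,0,0,0,0],[-0.12,0.18,0,0,0,0]]' 1
python3 - <<'E'
from h import *
p,d=cams.capture("scene"); cv2.imwrite("pics/s13.png",cv2.resize(p[60:360,60:460],(800,600)))
p,d=cams.capture("top"); cv2.imwrite("pics/t13.png",cv2.resize(p[110:270,130:343],(800,600),interpolation=cv2.INTER_CUBIC))
E
```

```text
time_s: 29.13
position: [0.4749, 0.3139, 0.0607]
tcp_rot: [[0.001, 1.0, 0.0], [1.0, -0.001, 0.0], [0.0, 0.0, -1.0]]
force: [0.4, 0.5, -1.8]
opening: 0.603
grasp_force: 29.8
time_s: 29.8
position: [0.4733, 0.3131, 0.0893]
tcp_rot: [[0.001, 1.0, -0.005], [1.0, -0.001, -0.002], [-0.002, -0.005, -1.0]]
force: [0.0, -0.1, -0.4]
opening: 0.993
grasp_force: 0.0
time_s: 30.47
position: [0.4737, 0.3133, 0.219]
tcp_rot: [[0.001, 1.0, -0.003], [1.0, -0.001, -0.001], [-0.001, -0.003, -1.0]]
force: [-0.4, 0.2, 0.5]
opening: 1.0
grasp_force: 0.0
time_s: 31.13
position: [0.3518, 0.4948, 0.2184]
tcp_rot: [[-0.003, 1.0, -0.004], [1.0, 0.003, -0.003], [-0.003, -0.004, -1.0]]
force: [-0.1, -0.2, -0.3]
opening: 0.999
grasp_force: 0.0
```

View pics/t13.png

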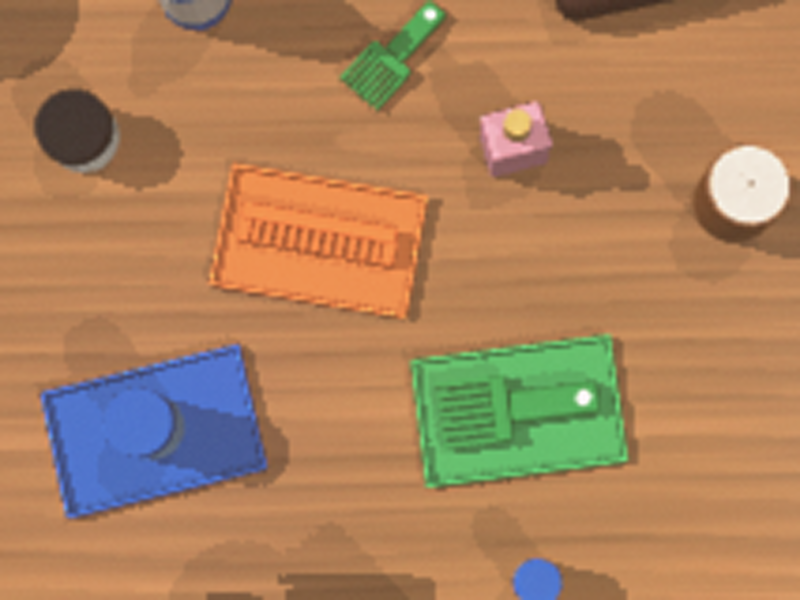

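View pics/s13.png

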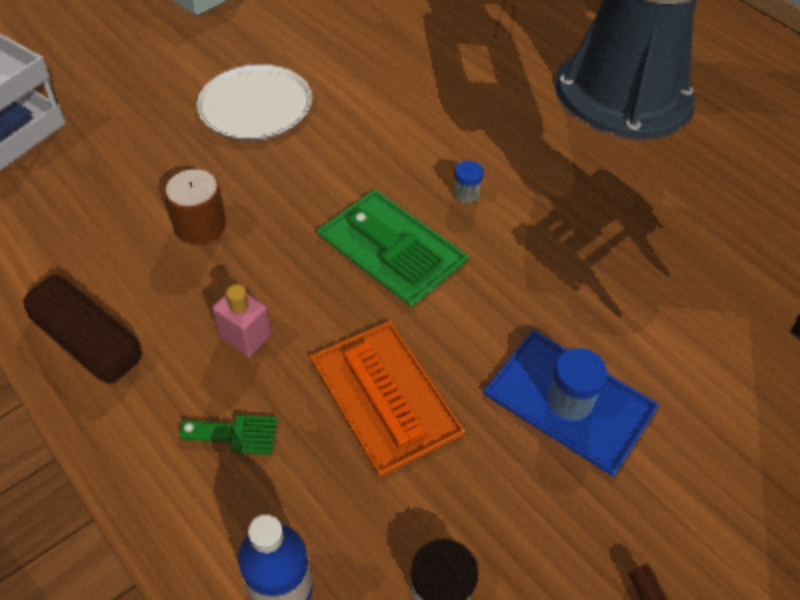

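Everything sits in the middle of its own tray: jar (575,390), comb (383,393) and pick (395,248). The bystanders haven't moved and the arm is clear, so I'm handing in.

```bash
python3 -c "
from rig import bot
print(bot.hand_in())"
```

```text
the job is handed in; nothing more can be done
None
```

The job is handed in at about 31 s on the robot's clock: I parked the jar in the dish and let go of it, and the pick, comb and jar then went to the middle of the green, orange and blue trays; the last pictures show all three in place and the bystanders unmoved.

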